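# Fetch the blue oxide pot from behind the glaze jars and weigh it

## Task

Move the three tall glaze jars that hem in the blue-lidded pot out of the tray and stand them all on the plywood bat, then fetch the blue pot and stand it in the middle of the scale's pan. Finally put every jar back in the tray on the very place it came from, so remember which stood where. Keep everything upright and leave the other two pots and the loose test tile where they are.

Things in the scene. Friction and masses are not known exactly. Their poses are not given: they have to be found in the camera images.
- yellow_jar: Tall round glaze jar, 56 mm diameter, 120 mm tall, about 0.3 kg: white body (straight 56 mm sides up to 95 mm), yellow ribbed screw lid 53 mm wide on top (97 to 120 mm) and the same colour (yellow) in a band round the lower body. Rigid and closed. Origin: centre of its underside; z up its axis. Stands in the tray at the start.
- white_jar: Tall round glaze jar, 56 mm diameter, 120 mm tall, about 0.3 kg: white body (straight 56 mm sides up to 95 mm), white ribbed screw lid 53 mm wide on top (97 to 120 mm) and the same colour (white) in a band round the lower body. Rigid and closed. Origin: centre of its underside; z up its axis. Stands in the tray at the start.
- orange_jar: Tall round glaze jar, 56 mm diameter, 120 mm tall, about 0.3 kg: white body (straight 56 mm sides up to 95 mm), orange ribbed screw lid 53 mm wide on top (97 to 120 mm) and the same colour (orange) in a band round the lower body. Rigid and closed. Origin: centre of its underside; z up its axis. Stands in the tray at the start.
- blue_pot: Low round screw-top pot, 50 mm diameter, 46 mm tall, about 0.14 kg, white body (49 mm wide, up to 26 mm) with a blue lid (50 mm wide, from 26 to 46 mm). Origin: centre of its underside; z up. The pot to fetch: it stands in the tray in the middle of the back row (tray x = +32, y = 0 mm), closely hemmed in by one tall jar to its left, one to its right and one in front (9 to 11 mm gaps).
- brown_pot: Low round screw-top pot, 50 mm diameter, 46 mm tall, about 0.14 kg, white body (49 mm wide, up to 26 mm) with a dark brown lid (50 mm wide, from 26 to 46 mm). Origin: centre of its underside; z up. Bystander in a front corner of the tray; leave it alone.
- green_pot: Low round screw-top pot, 50 mm diameter, 46 mm tall, about 0.14 kg, white body (49 mm wide, up to 26 mm) with a green lid (50 mm wide, from 26 to 46 mm). Origin: centre of its underside; z up. Bystander in the other front corner of the tray; leave it alone.
- test_tile: Bystander: a loose hollow hexagonal pale green ceramic test tile with a brown foot, standing upright on the table beyond the work, 36 mm across flats, 90 mm tall. Origin: centre of its underside. Leave it alone.
- tray: Fixed tray, black rubber floor 6 mm above the table, bright metal rim 4 mm thick, 18 mm high; 144 (x) by 204 mm (y). Pale round marks: back row (x +32 mm) at y +62, 0, -62: jar, blue pot, jar; front row (x -32) at the same y: low pot, jar, low pot. Which jar stands on which jar place varies. Origin: its centre at table height; -x is its front, towards the robot.
- bat: The side area: a fixed square plywood board (a potter's bat), 220 by 220 mm, top 12 mm above the table, empty at the start. Origin: its centre at table height.
- scale: Fixed white laboratory scale, 225 mm (its x) by 176 mm, with a round steel pan of 132 mm diameter, pan top 52 mm above the table, black display strip (top 45 mm high) along its front. Origin: at table height directly below the centre of the pan; the housing reaches from x = -135 to +91 mm. The pan does not give.
Not all that is in view belongs to the job. Leave any purple look-alike of the orange_jar alone.

How it is judged:
By the outcome, as a careful person would: the job done as asked, in the order asked, and still so for the second after the job is handed in, with the robot touching nothing.
It also fails if it takes over 144 s, if anything falls off the work surface, if the arm or the gripper's body presses on something with over 40 N, if the wrist force passes 120 N, or if a joint passes its speed limit or range.

## Robot

A 7-joint arm with a two-finger parallel gripper is mounted at the origin on the work surface. World frame = base frame: x ahead of the robot, y to its left, z up, the work surface at z = 0. Lengths are in m, angles in rad, forces in N, time in s.
With the tool pointing down it reaches from about 0.35 to 0.9 m from the base axis. Payload 8.1 kg.
Tool frame: the origin (TCP) lies at the very end of the fingers, on their centre line; the grasp point (between the pads) lies 19 mm behind it; z points along the fingers, y is the line along which they close (so a half turn about z gives the same grasp; the last joint's range is limited). The gripper opens to 92 mm and grips with 3 to 60 N. Pads are 19 mm wide; open, the fingers measure 130 mm over their backs; the gripper's body (75 mm by 190 mm) begins 47 mm behind the grasp point.
Start: joints at [1.06, 0.434, 0.025, 1.573, -0.012, 1.134, -0.075], TCP at [0.248, -0.574, 0.227] pointing down, gripper open.
Joint ranges: [-2.62, 2.62], [-0.44, 2.09], [-1.27, 1.32], [0.08, 2.57], [-1.32, 4.46], [0.12, 2], [-2.74, 2.74]. Speed limits (rad/s): [2.22, 2.22, 3.01, 3.01, 3.14, 3.14, 3.14].

## Interface

Orientations are given as a rotation vector (axis times angle).
In Python, from cell import arm gives the robot as it stands.
- The arm moves only by the shell command python3 -m pendant 'ROWS' [FORCE]. ROWS is a JSON object of lists of equal length, an entry for each row: "slide": the shift along the tool's x, y, z in units of 0.3 m (1.0 is 0.3 m), a list of three; "dr": the turn, a rotation vector about the tool's x, y, z in units of 0.12 rad (1.0 is 0.12 rad), a list of three; "claw": the opening, from 0 (shut) to 1 (fully open). In form: {"slide": [[tx, ty, tz], ...], "dr": [[ax, ay, az], ...], "claw": [claw, ...]}. A call has 1 to 10 rows; each row shifts and turns the commanded pose from where the row before left it, along the tool's axes as they then stand; what a row does not reach is not made up. A row lasts 1/10 s, in which the tool goes at most 50 mm and 8.59 degrees, less where a joint would pass 70% of its speed; a pose out of reach is approached as far as the arm can. A call with a number of a shift or a turn outside -1 to 1 is refused whole. A call with a gripper value outside its range is refused whole. The fingers move at their own pace and stop on an object; FORCE is the grip in N (left out, the last holds). Time passes only in rows, so rows that do not move let the fingers close. It gives the time, the measured TCP pose, the force, the opening and the grip force at its end, in the units of the state.
- arm.observe(): the state, without advancing time (a new reading comes with each control period).
- arm.get_image(name): name is "scene" or "top"; returns the picture (384x512x3 uint8, red, green, blue); there is no depth.
- arm.calibration(name): a dict with "K" (3x3 intrinsics, pixels), "dist" ([k1, k2, p1, p2, k3] as OpenCV has them; the pictures are not rectified), "xyz" and "orientation" of the camera in the world. Camera axes: x right, y up, looking along -z (the intrinsics and any distortion apply to the point x, -y, -z); pixel columns grow to the right and rows downward; lengths in m; the calibration is good to about 2 mm. A picture is of the moment at which its call begins. calibration takes no time and is no camera call.
- arm.sign_off(): hands the job in; it is judged then, once.
The state is a dict: "clock": time; "joints": joint angles; "dq": joint speeds; "joint_efforts": joint torques, N m; "position": TCP position; "ee_rot": TCP orientation; "force": force on the tool from outside, world axes, zero at the start; "ft_torque": the same for the moment, N m; "width": opening from 0.0 (shut) to 1.0 (fully open); "gripper_force": force on a finger pad.
Only numpy, scipy, OpenCV 4.12 (cv2) and the standard library are available. Lean on these libraries where they do the work, as an engineer would, in place of code of your own. Each camera call takes 0.05 s, during which the arm holds its last target. There are 200 camera calls.

## Working session

There is one attempt and no reset: what is moved stays moved. The work goes in short steps, Python scripts to look and compute and a shell command to move; the robot and the scene stay as the last step left them, time stands still between calls to the robot, and variables do not carry over. Pictures are saved under pics/ and viewed, at most 14 in all, crops included, and the job is handed in when it is done.

```bash
mkdir -p pics; ls; python3 - <<'E'
from cell import arm
import cv2,numpy as np
for n in ("scene","top"):
    im=arm.get_image(n); cv2.imwrite(f"pics/{n}0.png",cv2.resize(im[:,:,::-1],(800,600),interpolation=cv2.INTER_CUBIC)); cv2.imwrite(f"{n}0_raw.png",im[:,:,::-1])
    print(n,arm.calibration(n))
print(arm.observe())
E
```

```text
pics
scene {'K': array([[396.25942936,   0.        , 261.13700483],
       [  0.        , 396.25942936, 189.31579225],
       [  0.        ,   0.        ,   1.        ]]), 'dist': array([-0.10135419,  0.        ,  0.        ,  0.        ,  0.        ]), 'xyz': array([1.20356492, 0.5471606 , 1.05443551]), 'orientation': array([0.34101872, 0.74457637, 2.17575658])}
top {'K': array([[430.70978394,   0.        , 259.12082291],
       [  0.        , 430.70978394, 188.39198462],
       [  0.        ,   0.        ,   1.        ]]), 'dist': array([-0.09523534,  0.        ,  0.        ,  0.        ,  0.        ]), 'xyz': array([0.37247845, 0.06953439, 1.199769  ]), 'orientation': array([ 0.12608731, -0.16126136, -1.57811036])}
{'clock': 0.1, 'joints': array([ 1.06042901,  0.43516728,  0.02498318,  1.57398343, -0.01162402,
        1.13399698, -0.0750861 ]), 'dq': array([ 0.00025306, -0.00268084,  0.00214909, -0.00353343, -0.00077936,
        0.00031015, -0.00139416]), 'joint_efforts': array([ 1.94099121e-03, -6.69124603e+01,  9.87111926e-01, -3.15147257e+01,
       -6.06140401e-02,  3.73646419e-02,  1.60435670e-04]), 'position': array([ 0.24762731, -0.57336403,  0.22602364]), 'ee_rot': array([-3.07522058e+00, -6.35702919e-01,  6.17599412e-04]), 'force': array([-1.38808862, -0.02496226,  0.12414566]), 'ft_torque': array([ 0.00901245, -0.0131504 ,  0.04441474]), 'gripper_force': 0.0, 'width': 1.0006588091743254}
```

View pics/scene0.png

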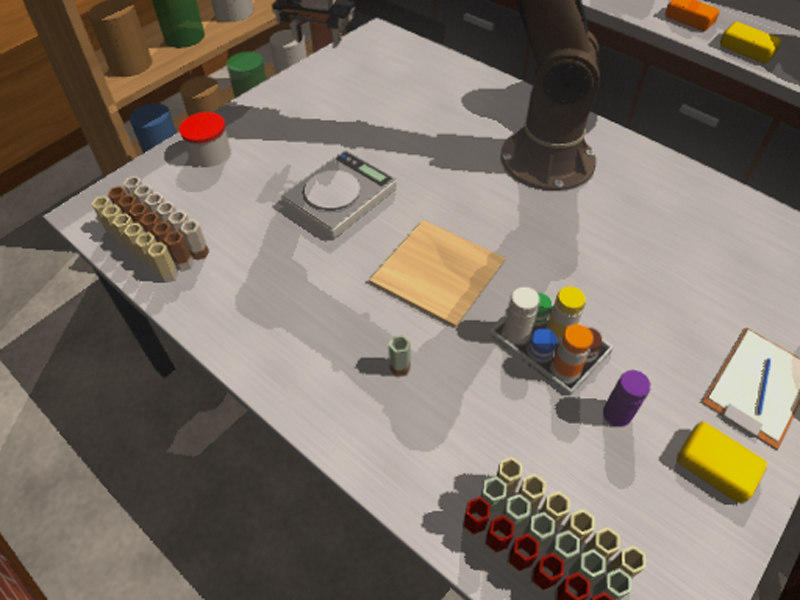

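View pics/top0.png

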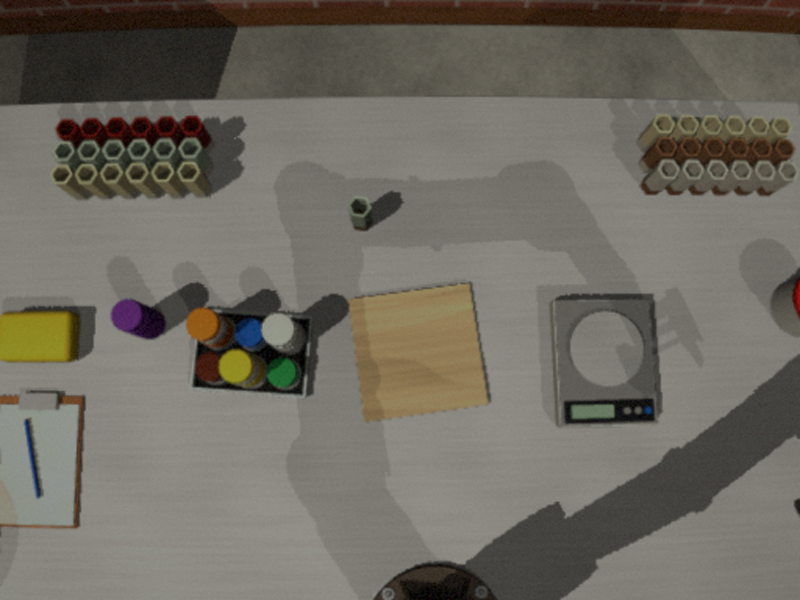

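Scene view (800 px wide): white jar lid (523,299), yellow (571,299), orange (578,338), blue pot (543,342), green (541,306), brown (593,340). Top view: orange (205,323), white (279,331), yellow (237,366), blue (250,333), tray (190–312, 305–395), bat (420,352), pan (607,348).
Look-alikes: orange jar vs purple jar (top 138,318); yellow jar vs sponge (38,336); white jar vs red-lidded tub (800,305). Blue pot: the only blue lid in the tray. Checking in close crops.

```bash
python3 - <<'E'
import cv2
a=cv2.imread("top0_raw.png")[185:263,112:212]; b=cv2.imread("scene0_raw.png")[175:255,305:405]
cv2.imwrite("pics/topc.png",cv2.convertScaleAbs(cv2.resize(a,None,fx=7,fy=7,interpolation=cv2.INTER_CUBIC),alpha=1.4))
cv2.imwrite("pics/scenec.png",cv2.convertScaleAbs(cv2.resize(b,None,fx=7,fy=7,interpolation=cv2.INTER_CUBIC),alpha=1.2))
E
```

```text
(no output)
```

View pics/topc.png

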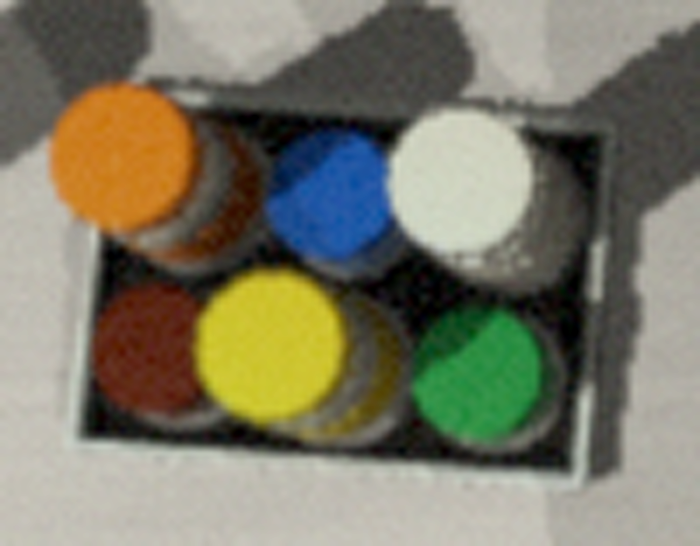

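View pics/scenec.png

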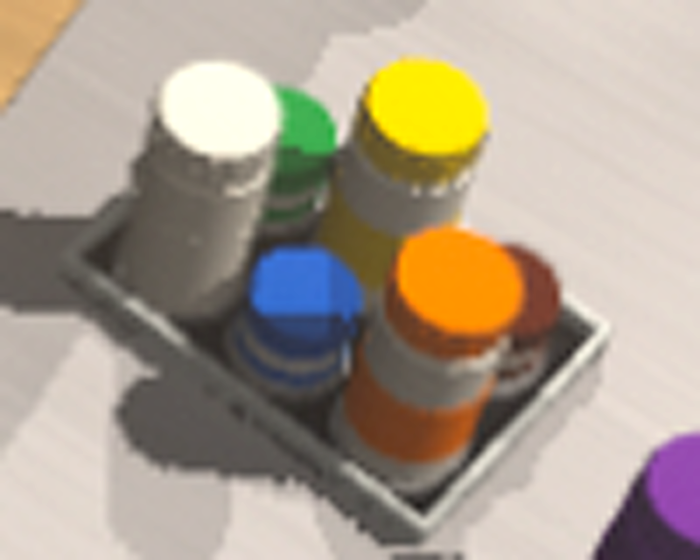

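```bash
cat > h.py <<'E'
import numpy as np,cv2
from scipy.spatial.transform import Rotation as R
from cell import arm
C={n:arm.calibration(n) for n in("scene","top")}
def ray(n,p):
    c=C[n];q=cv2.undistortPoints(np.array([[p]],float),c["K"],c["dist"])[0,0]
    return np.array(c["xyz"]),R.from_rotvec(c["orientation"]).apply([q[0],-q[1],-1.])
def tri(pt,ps):
    (a,d),(b,e)=ray("top",pt),ray("scene",ps)
    s=np.linalg.lstsq(np.c_[d,-e],b-a,rcond=None)[0]
    P,Q=a+s[0]*d,b+s[1]*e; return (P+Q)/2,np.linalg.norm(P-Q)
def onz(n,p,z):
    o,d=ray(n,p);return o+d*(z-o[2])/d[2]
def proj(n,X):
    c=C[n];X=R.from_rotvec(c["orientation"]).inv().apply(np.atleast_2d(X)-c["xyz"])*[1,-1,-1]
    return cv2.projectPoints(X,np.zeros(3),np.zeros(3),c["K"],c["dist"])[0][:,0]
def un(p,s,off): return (np.array(p)+.5)/s-.5+off
E
python3 - <<'E'
from h import *
np.set_printoptions(precision=4,suppress=True)
ct=lambda p:un(p,7,[112,185]); cs=lambda p:un(p,7,[305,175]); w=lambda p:un(p,1.5625,0)
for n,a,b in [("orange",(123,156),(458,280)),("white",(460,181),(220,109)),("yellow",(269,344),(426,121)),("blue",(330,193),(305,287))]:
    z=.052 if n=="blue" else .126
    print(n,*tri(ct(a),cs(b)),onz("top",ct(a),z)[:2],onz("scene",cs(b),z)[:2])
for n,p in [("FL",(80,440)),("FR",(582,487)),("BR",(610,125)),("green",(477,374)),("brown",(150,350))]:
    print(n,onz("top",ct(p),.052 if n in("green","brown") else .018))
for n,a,b,z in [("pan",(607,348),(333,189),.052),("b1",(349,298),(369,280),.012),("b2",(469,282),(425,221),.012),("b3",(489,404),(505,260),.012),("b4",(365,421),(458,325),.012)]:
    print(n,*tri(w(a),w(b)),onz("top",w(a),z)[:2],onz("scene",w(b),z)[:2])
print("purple",onz("top",w((129,314)),.12),"tile",onz("top",w((360,201)),.09))
for p in [(553,295),(654,294),(659,425),(558,427)]: print("scale",onz("top",w(p),.045))
E
```

```text
orange [0.5265 0.3738 0.1247] 0.001843183331765071 [0.5267 0.3726] [0.5269 0.3748]
white [0.5165 0.2508 0.1254] 0.0007536881196715904 [0.5166 0.2504] [0.5167 0.2513]
yellow [0.4591 0.3198 0.1181] 0.0007946005291005683 [0.4587 0.3176] [0.4651 0.3221]
blue [0.5219 0.3121 0.0552] 0.00012137603047815277 [0.5223 0.3128] [0.5198 0.3113]
FL [0.4303 0.4161 0.018 ]
FR [0.4108 0.2191 0.018 ]
BR [0.5528 0.2095 0.018 ]
green [0.4526 0.2551 0.052 ]
brown [0.4626 0.3804 0.052 ]
pan [ 0.4855 -0.3053  0.0513] 0.004340739186462668 [ 0.4866 -0.307 ] [ 0.4854 -0.3023]
b1 [0.6248 0.0688 0.1296] 0.17710228868947708 [0.5867 0.142 ] [ 0.6127 -0.0712]
b2 [ 0.5556 -0.015   0.2034] 0.08052213595719153 [ 0.6138 -0.0744] [ 0.3956 -0.0923]
b3 [ 0.3625 -0.004  -0.028 ] 0.21780842282351742 [ 0.3952 -0.103 ] [0.3736 0.1213]
b4 [ 0.3955  0.0857 -0.2538] 0.0945506859317206 [0.369  0.1143] [0.5822 0.1492]
purple [0.5442 0.4963 0.12  ] tile [0.7422 0.1187 0.09  ]
scale [ 0.5824 -0.2184  0.045 ]
scale [ 0.5823 -0.4018  0.045 ]
scale [ 0.3521 -0.3934  0.045 ]
scale [ 0.3533 -0.2155  0.045 ]
```

```bash
python3 -m pendant '{"slide":[[0,0,-0.02],[0,0,-0.02],[0,0,0],[0,0,0],[0,0,0]],"dr":[[0,0,0.85],[0,0,0.85],[0,0,0.85],[0,0,0.84],[0,0,0]],"claw":[1,1,1,1,1]}' 30; python3 - <<'E'
from h import *
s=arm.observe();print(R.from_rotvec(s["ee_rot"]).as_matrix().round(4),s["position"])
E
```

```text
clock: 0.6
position: [0.2478, -0.5735, 0.2384]
ee_rot: [-3.141, 0.001, 0.001]
force: [0.9, 0.4, 0.6]
width: 1.002
gripper_force: 0.0
[[ 1.e+00 -5.e-04 -5.e-04]
 [-5.e-04 -1.e+00  6.e-04]
 [-5.e-04 -6.e-04 -1.e+00]] [ 0.2478259  -0.57348272  0.23835979]
```

```bash
python3 -m pendant '{"slide":[[0.05,-0.15,0],[0.05,-0.15,0],[0.05,-0.15,0],[0.05,-0.15,0],[0.05,-0.15,0],[0.05,-0.15,0],[0.05,-0.15,0],[0.05,-0.15,0],[0.05,-0.15,0],[0,0,0]],"dr":[[0,0,0],[0,0,0],[0,0,0],[0,0,0],[0,0,0],[0,0,0],[0,0,0],[0,0,0],[0,0,0],[0,0,0]],"claw":[1,1,1,1,1,1,1,1,1,1]}'
```

```text
clock: 1.6
position: [0.3842, -0.1628, 0.2389]
ee_rot: [-3.14, -0.02, -0.002]
force: [-0.5, -0.8, 0.0]
width: 1.003
gripper_force: 0.0
```

```bash
python3 -m pendant '{"slide":[[0.05,-0.15,0],[0.05,-0.15,0],[0.05,-0.15,0],[0.05,-0.15,0],[0.05,-0.15,0],[0.05,-0.15,0],[0.05,-0.15,0],[0.05,-0.15,0],[0.04,-0.15,0],[0,0,0]],"dr":[[0,0,0],[0,0,0],[0,0,0],[0,0,0],[0,0,0],[0,0,0],[0,0,0],[0,0,0],[0,0,0],[0,0,0]],"claw":[1,1,1,1,1,1,1,1,1,1]}'; python3 -m pendant '{"slide":[[0,0,0],[0,0,0]],"dr":[[0,0,0],[0,0,0]],"claw":[1,1]}'
```

```text
clock: 2.6
position: [0.5139, 0.2433, 0.2383]
ee_rot: [-3.138, -0.018, 0.001]
force: [0.0, 0.9, -0.1]
width: 0.999
gripper_force: 0.0
clock: 2.8
position: [0.5142, 0.2349, 0.2383]
ee_rot: [3.14, 0.001, -0.001]
force: [-0.3, 0.2, 0.3]
width: 1.001
gripper_force: 0.0
```

```bash
python3 -m pendant '{"slide":[[0.007,-0.053,0],[0,0,0],[0,0,0.14],[0,0,0.14],[0,0,0.13],[0,0,0.1],[0,0,0.05],[0,0,0],[0,0,0]],"dr":[[0,0,0],[0,0,0],[0,0,0],[0,0,0],[0,0,0],[0,0,0],[0,0,0],[0,0,0],[0,0,0]],"claw":[1,1,1,1,1,1,1,1,1]}'; python3 - <<'E'
from h import *
a=arm.get_image("scene")[130:255,275:405]; b=arm.get_image("top")[150:263,112:242]
f=lambda i:cv2.resize(i,None,fx=4,fy=4,interpolation=cv2.INTER_CUBIC)[:450,:400]
a=cv2.resize(a,(400,385));b=cv2.resize(b,(400,348))
b=cv2.copyMakeBorder(b,0,37,0,0,cv2.BORDER_CONSTANT)
cv2.imwrite("pics/g1.png",np.hstack([a,b])[:,:,::-1])
E
```

```text
clock: 3.7
position: [0.5165, 0.2523, 0.0713]
ee_rot: [-3.141, -0.001, -0.0]
force: [0.2, 1.0, 0.3]
width: 1.001
gripper_force: 0.0
```

View pics/g1.png

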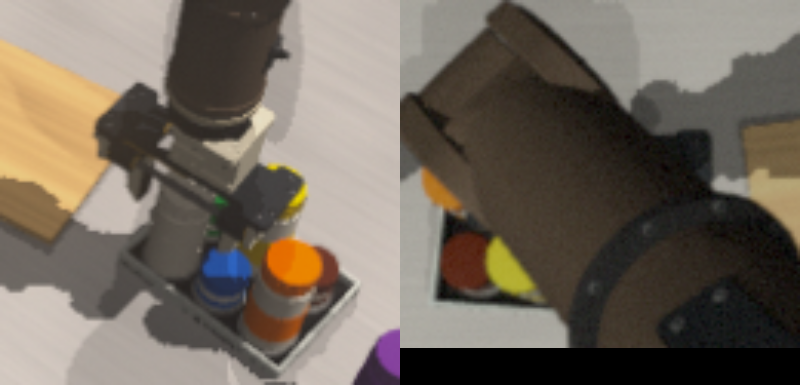

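The gripper straddles the white jar (left panel 185,215), fingers clear of the blue lid (228,270). Closing.

```bash
python3 -m pendant '{"slide":[[0,0,0],[0,0,0],[0,0,0],[0,0,0],[0,0,0],[0,0,0],[0,0,0],[0,0,0]],"dr":[[0,0,0],[0,0,0],[0,0,0],[0,0,0],[0,0,0],[0,0,0],[0,0,0],[0,0,0]],"claw":[0.4,0.4,0.4,0.4,0.4,0.4,0.4,0.4]}' 25
```

```text
clock: 4.6
position: [0.5163, 0.2522, 0.0708]
ee_rot: [3.141, 0.001, 0.0]
force: [-0.2, -1.3, 2.6]
width: 0.603
gripper_force: 25.0
```

```bash
python3 -m pendant '{"slide":[[0,0,-0.06],[0,0,-0.1],[0,0,-0.12],[0,0,-0.12],[0,0,-0.1],[0,0,0]],"dr":[[0,0,0],[0,0,0],[0,0,0],[0,0,0],[0,0,0],[0,0,0]],"claw":[0.4,0.4,0.4,0.4,0.4,0.4]}'; python3 -m pendant '{"slide":[[0.015,0.08,0],[0.025,0.13,0],[0.025,0.13,0],[0.025,0.13,0],[0.025,0.13,0],[0.025,0.12,0],[0.009,0.05,0],[0,0,0],[0,0,0],[0,0,0]],"dr":[[0,0,0],[0,0,0],[0,0,0],[0,0,0],[0,0,0],[0,0,0],[0,0,0],[0,0,0],[0,0,0],[0,0,0]],"claw":[0.4,0.4,0.4,0.4,0.4,0.4,0.4,0.4,0.4,0.4]}'
```

```text
clock: 5.2
position: [0.5178, 0.2539, 0.2246]
ee_rot: [-3.138, -0.002, -0.009]
force: [1.0, -0.0, -3.5]
width: 0.604
gripper_force: 25.0
clock: 6.2
position: [0.5605, 0.0233, 0.2201]
ee_rot: [-3.141, -0.005, 0.002]
force: [-0.2, -0.2, -3.3]
width: 0.6
gripper_force: 25.0
```

```bash
python3 -m pendant '{"slide":[[0,0,0.08],[0,0,0.13],[0,0,0.12],[0,0,0.08],[0,0,0.05],[0,0,0.01],[0,0,0.006],[0,0,0],[0,0,0]],"dr":[[0,0,0],[0,0,0],[0,0,0],[0,0,0],[0,0,0],[0,0,0],[0,0,0],[0,0,0],[0,0,0]],"claw":[0.4,0.4,0.4,0.4,0.4,0.4,0.4,0.4,0.4]}'
```

```text
clock: 7.1
position: [0.5618, 0.0218, 0.079]
ee_rot: [-3.141, -0.002, -0.003]
force: [-0.5, -0.4, -3.2]
width: 0.6
gripper_force: 25.0
```

```bash
python3 -m pendant '{"slide":[[0,0,0.004],[0,0,0.003],[0,0,0]],"dr":[[0,0,0],[0,0,0],[0,0,0]],"claw":[0.4,0.4,0.4]}'
```

```text
clock: 7.4
position: [0.5618, 0.0214, 0.0767]
ee_rot: [3.142, 0.001, 0.003]
force: [-0.6, -0.4, 3.9]
width: 0.603
gripper_force: 25.0
```

```bash
python3 -m pendant '{"slide":[[0,0,0],[0,0,0],[0,0,0],[0,0,0],[0,0,0],[0,0,-0.1],[0,0,-0.15],[0,0,-0.15],[0,0,-0.1],[0,0,0]],"dr":[[0,0,0],[0,0,0],[0,0,0],[0,0,0],[0,0,0],[0,0,0],[0,0,0],[0,0,0],[0,0,0],[0,0,0]],"claw":[1,1,1,1,1,1,1,1,1,1]}'; python3 -m pendant '{"slide":[[-0.03,-0.09,0],[-0.049,-0.141,0],[-0.049,-0.141,0],[-0.049,-0.141,0],[-0.049,-0.141,0],[-0.049,-0.141,0],[-0.049,-0.141,0],[-0.019,-0.053,0],[0,0,0],[0,0,0]],"dr":[[0,0,0],[0,0,0],[0,0,0],[0,0,0],[0,0,0],[0,0,0],[0,0,0],[0,0,0],[0,0,0],[0,0,0]],"claw":[1,1,1,1,1,1,1,1,1,1]}'
```

```text
clock: 8.4
position: [0.5636, 0.022, 0.2306]
ee_rot: [-3.141, -0.001, -0.013]
force: [1.4, 0.6, -1.0]
width: 1.001
gripper_force: 0.0
clock: 9.4
position: [0.4579, 0.3174, 0.225]
ee_rot: [3.14, 0.002, -0.001]
force: [0.8, -0.1, -0.1]
width: 1.001
gripper_force: 0.0
```

```bash
python3 - <<'E'
from h import *
np.set_printoptions(precision=4,suppress=True)
print(arm.observe()["position"])
b=arm.get_image("scene"); cv2.imwrite("pics/w1.png",cv2.resize(b[110:260,215:415],None,fx=4,fy=4,interpolation=cv2.INTER_CUBIC)[:,:,::-1])
E
```

```text
[0.4579 0.3174 0.225 ]
```

View pics/w1.png

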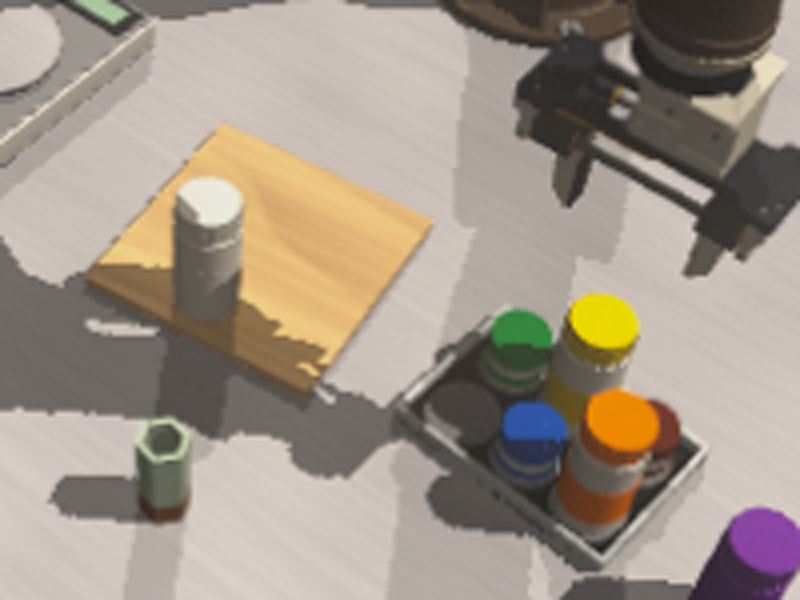

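White stands well on the bat (208,250); its empty mark shows at (464,412). Now yellow.

```bash
python3 -c "
from h import *
print(onz('scene',un((464,412),4,[215,110]),.006))"; python3 -m pendant '{"slide":[[0.002,-0.002,0],[0,0,0.14],[0,0,0.14],[0,0,0.13],[0,0,0.07],[0,0,0.035],[0,0,0],[0,0,0]],"dr":[[0,0,0],[0,0,0],[0,0,0],[0,0,0],[0,0,0],[0,0,0],[0,0,0],[0,0,0]],"claw":[1,1,1,1,1,1,1,1]}'; python3 -m pendant '{"slide":[[0,0,0],[0,0,0],[0,0,0],[0,0,0],[0,0,0],[0,0,0],[0,0,0],[0,0,0]],"dr":[[0,0,0],[0,0,0],[0,0,0],[0,0,0],[0,0,0],[0,0,0],[0,0,0],[0,0,0]],"claw":[0.4,0.4,0.4,0.4,0.4,0.4,0.4,0.4]}' 25
```

```text
[0.51527746 0.25090347 0.006     ]
clock: 10.25
position: [0.4594, 0.3188, 0.0723]
ee_rot: [-3.141, -0.0, -0.002]
force: [-0.1, -0.0, 0.3]
width: 0.997
gripper_force: 0.0
clock: 11.05
position: [0.4587, 0.3185, 0.0715]
ee_rot: [3.141, 0.001, 0.0]
force: [0.6, -0.9, 4.0]
width: 0.604
gripper_force: 25.0
```

```bash
python3 -m pendant '{"slide":[[0,0,-0.06],[0,0,-0.1],[0,0,-0.12],[0,0,-0.12],[0,0,-0.1],[0,0,0]],"dr":[[0,0,0],[0,0,0],[0,0,0],[0,0,0],[0,0,0],[0,0,0]],"claw":[0.4,0.4,0.4,0.4,0.4,0.4]}'; python3 -m pendant '{"slide":[[-0.015,0.08,0],[-0.016,0.13,0],[-0.016,0.13,0],[-0.016,0.13,0],[-0.016,0.13,0],[-0.016,0.13,0],[-0.016,0.13,0],[-0.016,0.13,0],[0,0,0],[0,0,0]],"dr":[[0,0,0],[0,0,0],[0,0,0],[0,0,0],[0,0,0],[0,0,0],[0,0,0],[0,0,0],[0,0,0],[0,0,0]],"claw":[0.4,0.4,0.4,0.4,0.4,0.4,0.4,0.4,0.4,0.4]}'; python3 -m pendant '{"slide":[[0,0,0.08],[0,0,0.13],[0,0,0.12],[0,0,0.08],[0,0,0.05],[0,0,0.01],[0,0,0],[0,0,0],[0,0,0]],"dr":[[0,0,0],[0,0,0],[0,0,0],[0,0,0],[0,0,0],[0,0,0],[0,0,0],[0,0,0],[0,0,0]],"claw":[0.4,0.4,0.4,0.4,0.4,0.4,0.4,0.4,0.4]}'
```

```text
clock: 11.65
position: [0.4599, 0.3203, 0.2252]
ee_rot: [-3.137, -0.002, -0.008]
force: [-0.2, 0.3, -1.9]
width: 0.608
gripper_force: 25.0
clock: 12.65
position: [0.42, 0.0207, 0.2204]
ee_rot: [3.141, -0.002, -0.002]
force: [-0.0, 0.5, -2.2]
width: 0.604
gripper_force: 25.0
clock: 13.55
position: [0.4214, 0.0219, 0.0811]
ee_rot: [-3.141, -0.002, -0.003]
force: [-0.1, -0.3, -1.3]
width: 0.602
gripper_force: 25.0
```

```bash
python3 -m pendant '{"slide":[[0,0,0.004],[0,0,0.004],[0,0,0.003],[0,0,0]],"dr":[[0,0,0],[0,0,0],[0,0,0],[0,0,0]],"claw":[0.4,0.4,0.4,0.4]}'
```

```text
clock: 13.95
position: [0.421, 0.0215, 0.0774]
ee_rot: [3.141, 0.001, 0.001]
force: [-0.7, -0.1, 3.6]
width: 0.607
gripper_force: 25.0
```

```bash
python3 -m pendant '{"slide":[[0,0,0],[0,0,0],[0,0,0],[0,0,0],[0,0,0],[0,0,-0.1],[0,0,-0.15],[0,0,-0.15],[0,0,-0.1],[0,0,0]],"dr":[[0,0,0],[0,0,0],[0,0,0],[0,0,0],[0,0,0],[0,0,0],[0,0,0],[0,0,0],[0,0,0],[0,0,0]],"claw":[1,1,1,1,1,1,1,1,1,1]}'; python3 -m pendant '{"slide":[[0.03,-0.10,0],[0.045,-0.15,0],[0.045,-0.15,0],[0.045,-0.15,0],[0.045,-0.15,0],[0.045,-0.15,0],[0.045,-0.15,0],[0.045,-0.15,0],[0,0,0],[0,0,0]],"dr":[[0,0,0],[0,0,0],[0,0,0],[0,0,0],[0,0,0],[0,0,0],[0,0,0],[0,0,0],[0,0,0],[0,0,0]],"claw":[1,1,1,1,1,1,1,1,1,1]}'
```

```text
clock: 14.95
position: [0.4231, 0.022, 0.231]
ee_rot: [-3.141, -0.001, -0.012]
force: [0.1, -0.3, 0.0]
width: 0.998
gripper_force: 0.0
clock: 15.95
position: [0.523, 0.3677, 0.2252]
ee_rot: [3.141, 0.005, -0.004]
force: [0.0, -0.4, -0.2]
width: 1.0
gripper_force: 0.0
```

```bash
python3 -m pendant '{"slide":[[0.011,-0.018,0],[0,0,0.14],[0,0,0.14],[0,0,0.13],[0,0,0.07],[0,0,0.035],[0,0,0],[0,0,0]],"dr":[[0,0,0],[0,0,0],[0,0,0],[0,0,0],[0,0,0],[0,0,0],[0,0,0],[0,0,0]],"claw":[1,1,1,1,1,1,1,1]}'; python3 -m pendant '{"slide":[[0,0,0],[0,0,0],[0,0,0],[0,0,0],[0,0,0],[0,0,0],[0,0,0],[0,0,0]],"dr":[[0,0,0],[0,0,0],[0,0,0],[0,0,0],[0,0,0],[0,0,0],[0,0,0],[0,0,0]],"claw":[0.4,0.4,0.4,0.4,0.4,0.4,0.4,0.4]}' 25
```

```text
clock: 16.75
position: [0.528, 0.3722, 0.0738]
ee_rot: [-3.141, -0.0, -0.002]
force: [-0.6, 0.1, 0.4]
width: 1.0
gripper_force: 0.0
clock: 17.55
position: [0.5273, 0.3726, 0.0728]
ee_rot: [-3.141, -0.002, -0.001]
force: [0.2, 2.5, 2.9]
width: 0.602
gripper_force: 24.9
```

```bash
python3 -m pendant '{"slide":[[0,0,-0.06],[0,0,-0.1],[0,0,-0.12],[0,0,-0.12],[0,0,-0.1],[0,0,0]],"dr":[[0,0,0],[0,0,0],[0,0,0],[0,0,0],[0,0,0],[0,0,0]],"claw":[0.4,0.4,0.4,0.4,0.4,0.4]}'; python3 -m pendant '{"slide":[[-0.01,0.08,0],[-0.016,0.155,0],[-0.016,0.155,0],[-0.016,0.155,0],[-0.016,0.155,0],[-0.016,0.155,0],[-0.016,0.155,0],[-0.014,0.155,0],[0,0.007,0],[0,0,0]],"dr":[[0,0,0],[0,0,0],[0,0,0],[0,0,0],[0,0,0],[0,0,0],[0,0,0],[0,0,0],[0,0,0],[0,0,0]],"claw":[0.4,0.4,0.4,0.4,0.4,0.4,0.4,0.4,0.4,0.4]}'; python3 -m pendant '{"slide":[[0,0,0.0],[0,0,0]],"dr":[[0,0,0],[0,0,0]],"claw":[0.4,0.4]}'
```

```text
clock: 18.15
position: [0.5285, 0.3732, 0.2266]
ee_rot: [-3.138, -0.001, -0.007]
force: [1.9, 1.0, -2.6]
width: 0.604
gripper_force: 24.9
clock: 19.15
position: [0.4904, 0.0184, 0.2212]
ee_rot: [3.141, -0.005, -0.004]
force: [0.2, 1.4, -3.5]
width: 0.603
gripper_force: 24.9
clock: 19.35
position: [0.4913, 0.022, 0.2221]
ee_rot: [-3.141, -0.005, 0.001]
force: [0.9, -0.1, -3.4]
width: 0.6
gripper_force: 24.9
```

Descend .2221→.081, then gently to .0788.

```bash
python3 -m pendant '{"slide":[[0,0,0.08],[0,0,0.13],[0,0,0.12],[0,0,0.08],[0,0,0.05],[0,0,0.01],[0,0,0],[0,0,0],[0,0,0]],"dr":[[0,0,0],[0,0,0],[0,0,0],[0,0,0],[0,0,0],[0,0,0],[0,0,0],[0,0,0],[0,0,0]],"claw":[0.4,0.4,0.4,0.4,0.4,0.4,0.4,0.4,0.4]}';  python3 -m pendant '{"slide":[[0,0,0.004],[0,0,0.003],[0,0,0.003],[0,0,0]],"dr":[[0,0,0],[0,0,0],[0,0,0],[0,0,0]],"claw":[0.4,0.4,0.4,0.4]}'
```

```text
clock: 20.25
position: [0.4923, 0.0208, 0.0825]
ee_rot: [-3.141, -0.002, -0.003]
force: [0.2, 0.3, -2.9]
width: 0.602
gripper_force: 24.9
clock: 20.65
position: [0.4918, 0.0204, 0.0787]
ee_rot: [3.141, 0.001, 0.001]
force: [0.1, 0.7, -0.8]
width: 0.602
gripper_force: 24.9
```

```bash
python3 -m pendant '{"slide":[[0,0,0.002],[0,0,0],[0,0,0],[0,0,0],[0,0,0],[0,0,-0.1],[0,0,-0.15],[0,0,-0.15],[0,0,-0.1],[0,0,0]],"dr":[[0,0,0],[0,0,0],[0,0,0],[0,0,0],[0,0,0],[0,0,0],[0,0,0],[0,0,0],[0,0,0],[0,0,0]],"claw":[0.4,0.4,1,1,1,1,1,1,1,1]}'; python3 - <<'E'
from h import *
a=arm.get_image("scene")[125:255,275:405]; b=arm.get_image("top")[175:275,112:212]
a=cv2.resize(a,(400,400),interpolation=cv2.INTER_CUBIC);b=cv2.convertScaleAbs(cv2.resize(b,(400,400),interpolation=cv2.INTER_CUBIC),alpha=1.4)
cv2.imwrite("pics/g2.png",np.hstack([a,b])[:,:,::-1])
E
```

```text
clock: 21.65
position: [0.4939, 0.021, 0.2322]
ee_rot: [-3.141, -0.001, -0.012]
force: [0.2, 1.1, -1.3]
width: 0.998
gripper_force: 0.0
```

View pics/g2.png

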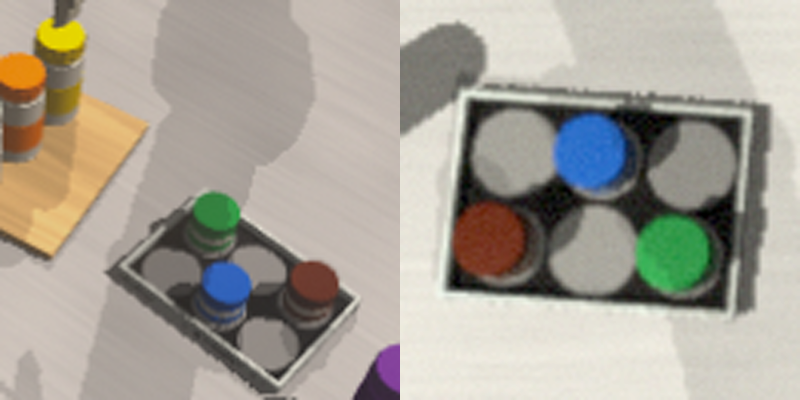

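```bash
python3 - <<'E'
from h import *
np.set_printoptions(precision=4,suppress=True)
for n,t,s,z in [("orange",(113,153),(268,343),.006),("white",(292,165),(171,273),.006),("yellow",(193,251),None,.006),("blue",(190,152),(226,283),.052)]:
    t=un(t,4,[112,175]); print(n,onz("top",t,z))
    if s: s=un(s,400/130,[275,125]); print("   ",onz("scene",s,z),tri(t,s))
for p in [(66,94),(351,110),(335,313),(46,292)]: print(onz("top",un(p,4,[112,175]),.018))
E
```

```text
orange [0.5267 0.3755 0.006 ]
    [0.5257 0.3748 0.006 ] (array([0.5266, 0.3751, 0.0074]), np.float64(0.0001724545605986006))
white [0.5172 0.2498 0.006 ]
    [0.5185 0.2516 0.006 ] (array([0.5172, 0.2506, 0.0036]), np.float64(0.0009179670231216763))
yellow [0.458  0.3176 0.006 ]
blue [0.521  0.3117 0.052 ]
    [0.5231 0.3133 0.052 ] (array([0.5213, 0.3125, 0.0491]), np.float64(0.0004297644572255812))
[0.5668 0.4069 0.018 ]
[0.5536 0.2076 0.018 ]
[0.4142 0.2173 0.018 ]
[0.4298 0.4157 0.018 ]
```

```bash
python3 -m pendant '{"slide":[[0.01,-0.08,0],[0.015,-0.15,0],[0.015,-0.15,0],[0.015,-0.15,0],[0.015,-0.15,0],[0.015,-0.15,0],[0.015,-0.142,0],[0,0,0],[0,0,0],[0,0,0]],"dr":[[0,0,0],[0,0,0],[0,0,0],[0,0,0],[0,0,0],[0,0,0],[0,0,0],[0,0,0],[0,0,0],[0,0,0]],"claw":[1,1,1,1,1,1,1,1,1,1]}'; python3 -m pendant '{"slide":[[0,0,0.1],[0,0,0.14],[0,0,0.14],[0,0,0.1],[0,0,0],[0,0,0]],"dr":[[0,0,0],[0,0,0],[0,0,0],[0,0,0],[0,0,0],[0,0,0]],"claw":[1,1,1,1,1,1]}'
```

```text
clock: 22.75
position: [0.521, 0.3106, 0.2264]
ee_rot: [3.139, -0.0, -0.003]
force: [-0.7, -0.9, 0.1]
width: 1.0
gripper_force: 0.0
clock: 23.35
position: [0.5216, 0.311, 0.0843]
ee_rot: [3.141, -0.001, -0.001]
force: [0.3, 0.5, 1.1]
width: 0.999
gripper_force: 0.0
```

```bash
python3 -m pendant '{"slide":[[0.001,-0.004,0.06],[0,0,0.08],[0,0,0.05],[0,0,0.022],[0,0,0],[0,0,0]],"dr":[[0,0,0],[0,0,0],[0,0,0],[0,0,0],[0,0,0],[0,0,0]],"claw":[1,1,1,1,1,1]}'; python3 -m pendant '{"slide":[[0,0,0],[0,0,0],[0,0,0],[0,0,0],[0,0,0],[0,0,0],[0,0,0],[0,0,0]],"dr":[[0,0,0],[0,0,0],[0,0,0],[0,0,0],[0,0,0],[0,0,0],[0,0,0],[0,0,0]],"claw":[0.4,0.4,0.4,0.4,0.4,0.4,0.4,0.4]}' 20
```

```text
clock: 23.95
position: [0.5221, 0.3137, 0.0214]
ee_rot: [-3.141, -0.001, -0.002]
force: [0.8, 0.2, 1.6]
width: 1.002
gripper_force: 0.0
clock: 24.75
position: [0.5215, 0.3132, 0.0203]
ee_rot: [3.141, 0.001, 0.0]
force: [-0.0, -0.2, 0.5]
width: 0.537
gripper_force: 20.0
```

```bash
python3 -m pendant '{"slide":[[0,0,-0.06],[0,0,-0.12],[0,0,-0.15],[0,0,-0.15],[0,0,-0.15],[0,0,-0.07],[0,0,0]],"dr":[[0,0,0],[0,0,0],[0,0,0],[0,0,0],[0,0,0],[0,0,0],[0,0,0]],"claw":[0.4,0.4,0.4,0.4,0.4,0.4,0.4]}'; python3 -m pendant '{"slide":[[0,0.08,0],[-0.01,0.15,0],[-0.01,0.15,0],[-0.01,0.15,0],[-0.01,0.15,0],[-0.01,0.15,0],[-0.01,0.15,0],[-0.01,0.15,0],[-0.01,0.15,0],[-0.01,0.15,0]],"dr":[[0,0,0],[0,0,0],[0,0,0],[0,0,0],[0,0,0],[0,0,0],[0,0,0],[0,0,0],[0,0,0],[0,0,0]],"claw":[0.4,0.4,0.4,0.4,0.4,0.4,0.4,0.4,0.4,0.4]}';  python3 -m pendant '{"slide":[[-0.01,0.15,0],[-0.01,0.15,0],[-0.005,0.15,0],[0,0.15,0],[0,0.034,0],[0,0,0],[0,0,0],[0,0,0]],"dr":[[0,0,0],[0,0,0],[0,0,0],[0,0,0],[0,0,0],[0,0,0],[0,0,0],[0,0,0]],"claw":[0.4,0.4,0.4,0.4,0.4,0.4,0.4,0.4]}'
```

```text
clock: 25.45
position: [0.5228, 0.3146, 0.234]
ee_rot: [-3.138, -0.001, -0.008]
force: [0.8, 1.0, -2.4]
width: 0.536
gripper_force: 20.0
clock: 26.45
position: [0.4935, -0.1176, 0.2288]
ee_rot: [-3.141, -0.001, 0.004]
force: [1.3, -0.6, -1.8]
width: 0.535
gripper_force: 20.0
clock: 27.25
position: [0.4879, -0.3037, 0.2299]
ee_rot: [-3.14, -0.006, 0.001]
force: [0.2, -0.4, -2.3]
width: 0.536
gripper_force: 20.0
```

```bash
python3 -m pendant '{"slide":[[-0.002,0.007,0.08],[0,0,0.13],[0,0,0.13],[0,0,0.1],[0,0,0.06],[0,0,0.03],[0,0,0],[0,0,0]],"dr":[[0,0,0],[0,0,0],[0,0,0],[0,0,0],[0,0,0],[0,0,0],[0,0,0],[0,0,0]],"claw":[0.4,0.4,0.4,0.4,0.4,0.4,0.4,0.4]}'; python3 -m pendant '{"slide":[[0,0,0.004],[0,0,0.004],[0,0,0],[0,0,0]],"dr":[[0,0,0],[0,0,0],[0,0,0],[0,0,0]],"claw":[0.4,0.4,0.4,0.4]}'
```

```text
clock: 28.05
position: [0.4879, -0.3077, 0.0723]
ee_rot: [3.141, 0.003, 0.002]
force: [0.3, -0.2, -1.4]
width: 0.537
gripper_force: 20.0
clock: 28.45
position: [0.4871, -0.3082, 0.0692]
ee_rot: [3.141, 0.001, 0.001]
force: [-0.1, 0.2, -1.3]
width: 0.534
gripper_force: 20.0
```

```bash
python3 -m pendant '{"slide":[[0,-0.006,0],[0,0,0.004],[0,0,0.004],[0,0,0.002],[0,0,0],[0,0,0]],"dr":[[0,0,0],[0,0,0],[0,0,0],[0,0,0],[0,0,0],[0,0,0]],"claw":[0.4,0.4,0.4,0.4,0.4,0.4]}'
```

```text
clock: 29.05
position: [0.4871, -0.3062, 0.0663]
ee_rot: [3.141, 0.002, 0.0]
force: [-2.1, 2.0, 5.3]
width: 0.534
gripper_force: 20.0
```

```bash
python3 -m pendant '{"slide":[[0,0,0],[0,0,0],[0,0,0],[0,0,0],[0,0,-0.05],[0,0,-0.1],[0,0,-0.15],[0,0,-0.15],[0,0,-0.12],[0,0,0]],"dr":[[0,0,0],[0,0,0],[0,0,0],[0,0,0],[0,0,0],[0,0,0],[0,0,0],[0,0,0],[0,0,0],[0,0,0]],"claw":[1,1,1,1,1,1,1,1,1,1]}'; python3 -m pendant '{"slide":[[0,-0.09,0],[0.002,-0.15,0],[0.002,-0.15,0],[0.002,-0.15,0],[0.002,-0.15,0],[0.002,-0.15,0],[0.002,-0.15,0],[0.003,-0.1,0],[0,0,0],[0,0,0]],"dr":[[0,0,0],[0,0,0],[0,0,0],[0,0,0],[0,0,0],[0,0,0],[0,0,0],[0,0,0],[0,0,0],[0,0,0]],"claw":[1,1,1,1,1,1,1,1,1,1]}'; python3 -m pendant '{"slide":[[0,0,0],[0,0,0]],"dr":[[0,0,0],[0,0,0]],"claw":[1,1]}'; python3 - <<'E'
from h import *
a=arm.get_image("scene")[80:230,165:335]; b=arm.get_image("top")[175:285,340:440]
a=cv2.resize(a,(440,388),interpolation=cv2.INTER_CUBIC);b=cv2.resize(b,(353,388),interpolation=cv2.INTER_CUBIC)
cv2.imwrite("pics/g3.png",np.hstack([a,b])[:,:,::-1])
E
```

```text
clock: 30.05
position: [0.4897, -0.3074, 0.2425]
ee_rot: [3.137, 0.001, 0.013]
force: [0.8, -0.2, -0.2]
width: 1.0
gripper_force: 0.0
clock: 31.05
position: [0.4909, 0.0211, 0.2364]
ee_rot: [3.141, 0.004, -0.001]
force: [0.2, -1.4, 0.1]
width: 1.0
gripper_force: 0.0
clock: 31.25
position: [0.4912, 0.0193, 0.2366]
ee_rot: [3.141, -0.002, -0.001]
force: [-1.1, 0.8, -0.4]
width: 1.004
gripper_force: 0.0
```

View pics/g3.png

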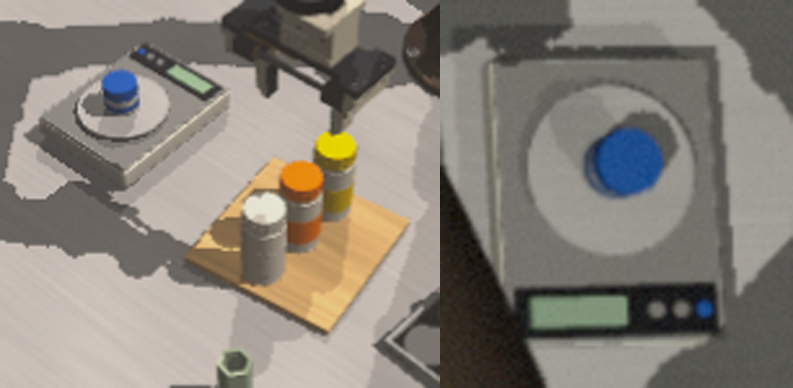

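```bash
python3 - <<'E'
from h import *
np.set_printoptions(precision=4,suppress=True)
f=lambda p:un((p[0]-440,p[1]),3.53,[340,175])
print("pan",onz("top",f((611,169)),.052),"lid",onz("top",f((628,162)),.098))
g=lambda p:un(p,388/150,[165,80])
print("pan scene",onz("scene",g((122,107)),.052),"lid",onz("scene",g((120,80)),.098), tri(f((628,162)),g((120,80))))
E
python3 -m pendant '{"slide":[[0.002,-0.005,0.1],[0,0,0.15],[0,0,0.13],[0,0,0.1],[0,0,0.045],[0,0,0],[0,0,0]],"dr":[[0,0,0],[0,0,0],[0,0,0],[0,0,0],[0,0,0],[0,0,0],[0,0,0]],"claw":[1,1,1,1,1,1,1]}'
```

```text
pan [ 0.4866 -0.3064  0.052 ] lid [ 0.487  -0.3045  0.098 ]
pan scene [ 0.4891 -0.3043  0.052 ] lid [ 0.4841 -0.3069  0.098 ] (array([ 0.4868, -0.3035,  0.1016]), np.float64(0.0003946289339449966))
clock: 32.05
position: [0.4921, 0.022, 0.0798]
ee_rot: [-3.142, -0.0, -0.0]
force: [-0.0, -0.2, -0.1]
width: 1.002
gripper_force: 0.0
```

Blue pot is centred on the pan within ~2 mm. Returning orange.

```bash
python3 -m pendant '{"slide":[[0,0.003,0],[0,0,0],[0,0,0],[0,0,0],[0,0,0],[0,0,0],[0,0,0],[0,0,0]],"dr":[[0,0,0],[0,0,0],[0,0,0],[0,0,0],[0,0,0],[0,0,0],[0,0,0],[0,0,0]],"claw":[1,0.4,0.4,0.4,0.4,0.4,0.4,0.4]}' 25;python3 -m pendant '{"slide":[[0,0,-0.06],[0,0,-0.1],[0,0,-0.12],[0,0,-0.12],[0,0,-0.1],[0,0,0]],"dr":[[0,0,0],[0,0,0],[0,0,0],[0,0,0],[0,0,0],[0,0,0]],"claw":[0.4,0.4,0.4,0.4,0.4,0.4]}'
```

```text
clock: 32.85
position: [0.4919, 0.0214, 0.0795]
ee_rot: [-3.142, -0.002, -0.0]
force: [0.7, 0.2, 0.7]
width: 0.6
gripper_force: 25.0
clock: 33.45
position: [0.4937, 0.0218, 0.2329]
ee_rot: [-3.141, -0.001, -0.01]
force: [0.4, 0.2, -3.6]
width: 0.602
gripper_force: 25.0
```

```bash
python3 -m pendant '{"slide":[[0.01,-0.08,0],[0.015,-0.155,0],[0.015,-0.155,0],[0.015,-0.155,0],[0.015,-0.155,0],[0.015,-0.155,0],[0.015,-0.155,0],[0.017,-0.155,0],[0,-0.01,0],[0,0,0]],"dr":[[0,0,0],[0,0,0],[0,0,0],[0,0,0],[0,0,0],[0,0,0],[0,0,0],[0,0,0],[0,0,0],[0,0,0]],"claw":[0.4,0.4,0.4,0.4,0.4,0.4,0.4,0.4,0.4,0.4]}'; python3 -m pendant '{"slide":[[0,0,0.08],[0,0,0.12],[0,0,0.12],[0,0,0.08],[0,0,0.05],[0,0,0.02],[0,0,0],[0,0,0],[0,0,0]],"dr":[[0,0,0],[0,0,0],[0,0,0],[0,0,0],[0,0,0],[0,0,0],[0,0,0],[0,0,0],[0,0,0]],"claw":[0.4,0.4,0.4,0.4,0.4,0.4,0.4,0.4,0.4]}'
```

```text
clock: 34.45
position: [0.5251, 0.3752, 0.2269]
ee_rot: [3.14, 0.006, -0.005]
force: [-0.1, -1.9, -4.5]
width: 0.604
gripper_force: 25.0
clock: 35.35
position: [0.5273, 0.3745, 0.0899]
ee_rot: [-3.14, -0.001, -0.003]
force: [-0.7, -0.1, -3.3]
width: 0.602
gripper_force: 25.0
```

```bash
python3 -m pendant '{"slide":[[0,0.002,0.02],[0,0,0.02],[0,0,0.008],[0,0,0],[0,0,0.004],[0,0,0.003],[0,0,0],[0,0,0]],"dr":[[0,0,0],[0,0,0],[0,0,0],[0,0,0],[0,0,0],[0,0,0],[0,0,0],[0,0,0]],"claw":[0.4,0.4,0.4,0.4,0.4,0.4,0.4,0.4]}'
```

```text
clock: 36.15
position: [0.5268, 0.3736, 0.0734]
ee_rot: [-3.141, -0.001, -0.002]
force: [-2.4, -2.2, 10.4]
width: 0.603
gripper_force: 25.0
```

```bash
python3 -m pendant '{"slide":[[0,0,0],[0,0,0],[0,0,0],[0,0,0],[0,0,0],[0,0,-0.1],[0,0,-0.15],[0,0,-0.15],[0,0,-0.12],[0,0,0]],"dr":[[0,0,0],[0,0,0],[0,0,0],[0,0,0],[0,0,0],[0,0,0],[0,0,0],[0,0,0],[0,0,0],[0,0,0]],"claw":[1,1,1,1,1,1,1,1,1,1]}'; python3 -m pendant '{"slide":[[-0.033,0.11,0],[-0.045,0.15,0],[-0.045,0.15,0],[-0.045,0.15,0],[-0.045,0.15,0],[-0.045,0.15,0],[-0.045,0.15,0],[-0.045,0.15,0],[0,0.01,0],[0,0,0]],"dr":[[0,0,0],[0,0,0],[0,0,0],[0,0,0],[0,0,0],[0,0,0],[0,0,0],[0,0,0],[0,0,0],[0,0,0]],"claw":[1,1,1,1,1,1,1,1,1,1]}'; python3 -m pendant '{"slide":[[0,0,0],[0,0,0]],"dr":[[0,0,0],[0,0,0]],"claw":[1,1]}'
```

```text
clock: 37.15
position: [0.5284, 0.3756, 0.2339]
ee_rot: [-3.136, -0.001, -0.011]
force: [0.4, 0.2, -1.3]
width: 1.002
gripper_force: 0.0
clock: 38.15
position: [0.4222, 0.021, 0.2277]
ee_rot: [3.141, -0.004, 0.0]
force: [0.6, 1.0, 0.2]
width: 1.0
gripper_force: 0.0
clock: 38.35
position: [0.4228, 0.0238, 0.2278]
ee_rot: [-3.141, -0.006, 0.0]
force: [0.2, -0.7, -0.5]
width: 1.001
gripper_force: 0.0
```

```bash
python3 -m pendant '{"slide":[[-0.006,0.007,0.1],[0,0,0.14],[0,0,0.13],[0,0,0.1],[0,0,0.027],[0,0,0],[0,0,0]],"dr":[[0,0,0],[0,0,0],[0,0,0],[0,0,0],[0,0,0],[0,0,0],[0,0,0]],"claw":[1,1,1,1,1,1,1]}'; python3 -m pendant '{"slide":[[0,0,0],[0,0,0],[0,0,0],[0,0,0],[0,0,0],[0,0,0],[0,0,0],[0,0,0]],"dr":[[0,0,0],[0,0,0],[0,0,0],[0,0,0],[0,0,0],[0,0,0],[0,0,0],[0,0,0]],"claw":[0.4,0.4,0.4,0.4,0.4,0.4,0.4,0.4]}' 25;python3 -m pendant '{"slide":[[0,0,-0.06],[0,0,-0.1],[0,0,-0.12],[0,0,-0.12],[0,0,-0.1],[0,0,0]],"dr":[[0,0,0],[0,0,0],[0,0,0],[0,0,0],[0,0,0],[0,0,0]],"claw":[0.4,0.4,0.4,0.4,0.4,0.4]}'
```

```text
clock: 39.05
position: [0.4217, 0.0208, 0.0798]
ee_rot: [-3.141, -0.003, -0.002]
force: [-0.3, 0.1, 1.2]
width: 1.0
gripper_force: 0.0
clock: 39.85
position: [0.4209, 0.0202, 0.079]
ee_rot: [-3.142, -0.002, -0.001]
force: [0.0, 0.8, 4.4]
width: 0.606
gripper_force: 25.0
clock: 40.45
position: [0.4226, 0.0204, 0.232]
ee_rot: [3.142, 0.001, 0.009]
force: [0.2, -0.0, -3.3]
width: 0.603
gripper_force: 25.0
```

```bash
python3 -m pendant '{"slide":[[0.014,-0.083,0],[0.016,-0.13,0],[0.016,-0.13,0],[0.016,-0.13,0],[0.016,-0.13,0],[0.016,-0.13,0],[0.016,-0.13,0],[0.016,-0.13,0],[0,0,0],[0,0,0]],"dr":[[0,0,0],[0,0,0],[0,0,0],[0,0,0],[0,0,0],[0,0,0],[0,0,0],[0,0,0],[0,0,0],[0,0,0]],"claw":[0.4,0.4,0.4,0.4,0.4,0.4,0.4,0.4,0.4,0.4]}'; python3 -m pendant '{"slide":[[0,0,0.07],[0,0,0.1],[0,0,0.1],[0,0,0.03],[0,0,0],[0,0,0],[0,0,0]],"dr":[[0,0,0],[0,0,0],[0,0,0],[0,0,0],[0,0,0],[0,0,0],[0,0,0]],"claw":[0.4,0.4,0.4,0.4,0.4,0.4,0.4]}'
```

```text
clock: 41.45
position: [0.4572, 0.3183, 0.2269]
ee_rot: [3.14, 0.005, -0.004]
force: [0.5, 0.1, -3.4]
width: 0.606
gripper_force: 25.0
clock: 42.15
position: [0.459, 0.3185, 0.1403]
ee_rot: [-3.14, -0.001, -0.003]
force: [-0.6, -0.4, -2.3]
width: 0.602
gripper_force: 25.0
```

```bash
python3 -m pendant '{"slide":[[0,0,0.05],[0,0,0.08],[0,0,0.06],[0,0,0.024],[0,0,0],[0,0,0],[0,0,0.004],[0,0,0.003],[0,0,0],[0,0,0]],"dr":[[0,0,0],[0,0,0],[0,0,0],[0,0,0],[0,0,0],[0,0,0],[0,0,0],[0,0,0],[0,0,0],[0,0,0]],"claw":[0.4,0.4,0.4,0.4,0.4,0.4,0.4,0.4,0.4,0.4]}'
```

```text
clock: 43.15
position: [0.4586, 0.3184, 0.0731]
ee_rot: [-3.141, -0.001, -0.001]
force: [0.2, 0.3, 1.2]
width: 0.605
gripper_force: 25.0
```

```bash
python3 -m pendant '{"slide":[[0,0,0],[0,0,0],[0,0,0],[0,0,0],[0,0,0],[0,0,-0.1],[0,0,-0.15],[0,0,-0.15],[0,0,-0.12],[0,0,0]],"dr":[[0,0,0],[0,0,0],[0,0,0],[0,0,0],[0,0,0],[0,0,0],[0,0,0],[0,0,0],[0,0,0],[0,0,0]],"claw":[1,1,1,1,1,1,1,1,1,1]}'; python3 -m pendant '{"slide":[[0.03,0.09,0],[0.05,0.14,0],[0.05,0.14,0],[0.05,0.14,0],[0.05,0.14,0],[0.05,0.14,0],[0.05,0.14,0],[0.014,0.06,0],[0,0,0],[0,0,0]],"dr":[[0,0,0],[0,0,0],[0,0,0],[0,0,0],[0,0,0],[0,0,0],[0,0,0],[0,0,0],[0,0,0],[0,0,0]],"claw":[1,1,1,1,1,1,1,1,1,1]}'; python3 -m pendant '{"slide":[[0,0,0],[0,0,0]],"dr":[[0,0,0],[0,0,0]],"claw":[1,1]}'
```

```text
clock: 44.15
position: [0.46, 0.3203, 0.2338]
ee_rot: [-3.136, -0.001, -0.011]
force: [-0.1, 0.1, -0.7]
width: 1.002
gripper_force: 0.0
clock: 45.15
position: [0.5613, 0.0214, 0.2279]
ee_rot: [-3.141, -0.001, 0.001]
force: [-0.3, 1.0, 0.2]
width: 1.003
gripper_force: 0.0
clock: 45.35
position: [0.5613, 0.0228, 0.2285]
ee_rot: [-3.141, -0.005, 0.0]
force: [0.1, -0.1, 0.4]
width: 0.996
gripper_force: 0.0
```

```bash
python3 -m pendant '{"slide":[[0,0.003,0.1],[0,0,0.14],[0,0,0.13],[0,0,0.1],[0,0,0.03],[0,0,0],[0,0,0]],"dr":[[0,0,0],[0,0,0],[0,0,0],[0,0,0],[0,0,0],[0,0,0],[0,0,0]],"claw":[1,1,1,1,1,1,1]}'; python3 -m pendant '{"slide":[[0,0,0],[0,0,0],[0,0,0],[0,0,0],[0,0,0],[0,0,0],[0,0,0],[0,0,0]],"dr":[[0,0,0],[0,0,0],[0,0,0],[0,0,0],[0,0,0],[0,0,0],[0,0,0],[0,0,0]],"claw":[0.4,0.4,0.4,0.4,0.4,0.4,0.4,0.4]}' 25;python3 -m pendant '{"slide":[[0,0,-0.06],[0,0,-0.1],[0,0,-0.12],[0,0,-0.12],[0,0,-0.1],[0,0,0]],"dr":[[0,0,0],[0,0,0],[0,0,0],[0,0,0],[0,0,0],[0,0,0]],"claw":[0.4,0.4,0.4,0.4,0.4,0.4]}'
```

```text
clock: 46.05
position: [0.5627, 0.0209, 0.0799]
ee_rot: [-3.141, -0.003, -0.003]
force: [0.9, 0.8, -0.4]
width: 1.0
gripper_force: 0.0
clock: 46.85
position: [0.5618, 0.0203, 0.0787]
ee_rot: [3.142, 0.002, 0.0]
force: [0.2, 0.8, 3.0]
width: 0.6
gripper_force: 25.0
clock: 47.45
position: [0.5636, 0.0207, 0.2322]
ee_rot: [-3.141, -0.001, -0.01]
force: [0.9, 0.7, -4.3]
width: 0.608
gripper_force: 25.0
```

```bash
python3 -m pendant '{"slide":[[-0.015,-0.08,0],[-0.025,-0.13,0],[-0.025,-0.13,0],[-0.025,-0.13,0],[-0.025,-0.13,0],[-0.025,-0.12,0],[-0.01,-0.05,0],[0,0,0],[0,0,0],[0,0,0]],"dr":[[0,0,0],[0,0,0],[0,0,0],[0,0,0],[0,0,0],[0,0,0],[0,0,0],[0,0,0],[0,0,0],[0,0,0]],"claw":[0.4,0.4,0.4,0.4,0.4,0.4,0.4,0.4,0.4,0.4]}'; python3 -m pendant '{"slide":[[0,0,0.07],[0,0,0.1],[0,0,0.1],[0,0,0.03],[0,0,0],[0,0,0],[0,0,0]],"dr":[[0,0,0],[0,0,0],[0,0,0],[0,0,0],[0,0,0],[0,0,0],[0,0,0]],"claw":[0.4,0.4,0.4,0.4,0.4,0.4,0.4]}'
```

```text
clock: 48.45
position: [0.5169, 0.2492, 0.2276]
ee_rot: [3.14, -0.002, -0.001]
force: [-0.1, -0.2, -4.3]
width: 0.607
gripper_force: 25.0
clock: 49.15
position: [0.5175, 0.2516, 0.1401]
ee_rot: [-3.14, -0.001, -0.004]
force: [0.4, -0.3, -3.6]
width: 0.602
gripper_force: 25.0
```

```bash
python3 -m pendant '{"slide":[[-0.002,0.001,0.05],[0,0,0.08],[0,0,0.06],[0,0,0.024],[0,0,0],[0,0,0],[0,0,0.004],[0,0,0.003],[0,0,0],[0,0,0]],"dr":[[0,0,0],[0,0,0],[0,0,0],[0,0,0],[0,0,0],[0,0,0],[0,0,0],[0,0,0],[0,0,0],[0,0,0]],"claw":[0.4,0.4,0.4,0.4,0.4,0.4,0.4,0.4,0.4,0.4]}'
```

```text
clock: 50.15
position: [0.5163, 0.2511, 0.0727]
ee_rot: [-3.141, -0.001, -0.001]
force: [0.1, 0.2, 0.4]
width: 0.601
gripper_force: 25.0
```

Contact; release, rise and retreat over the bat, then look.

```bash
python3 -m pendant '{"slide":[[0,0,0.001],[0,0,0],[0,0,0],[0,0,0],[0,0,0],[0,0,-0.1],[0,0,-0.15],[0,0,-0.15],[0,0,-0.12],[0,0,0]],"dr":[[0,0,0],[0,0,0],[0,0,0],[0,0,0],[0,0,0],[0,0,0],[0,0,0],[0,0,0],[0,0,0],[0,0,0]],"claw":[0.4,1,1,1,1,1,1,1,1,1]}'; python3 -m pendant '{"slide":[[-0.03,0.09,0],[-0.03,0.14,0],[-0.03,0.14,0],[-0.03,0.14,0],[-0.03,0.14,0],[0,0.14,0],[0,0.1,0],[0,0,0],[0,0,0],[0,0,0]],"dr":[[0,0,0],[0,0,0],[0,0,0],[0,0,0],[0,0,0],[0,0,0],[0,0,0],[0,0,0],[0,0,0],[0,0,0]],"claw":[1,1,1,1,1,1,1,1,1,1]}'; python3 - <<'E'
from h import *
s=arm.get_image("scene"); t=arm.get_image("top")
cv2.imwrite("pics/f_scene.png",cv2.resize(s[60:270,150:430],(800,600),interpolation=cv2.INTER_CUBIC)[:,:,::-1])
b=t[185:263,112:212]
cv2.imwrite("pics/f_top.png",cv2.convertScaleAbs(cv2.resize(b,None,fx=7,fy=7,interpolation=cv2.INTER_CUBIC),alpha=1.4)[:,:,::-1])
E
```

```text
clock: 51.15
position: [0.518, 0.2529, 0.2333]
ee_rot: [-3.137, -0.002, -0.012]
force: [0.4, 1.0, -0.2]
width: 0.999
gripper_force: 0.0
clock: 52.15
position: [0.471, -0.0149, 0.2277]
ee_rot: [-3.141, -0.004, 0.0]
force: [-0.1, 0.5, -0.4]
width: 0.996
gripper_force: 0.0
```

View pics/f_scene.png

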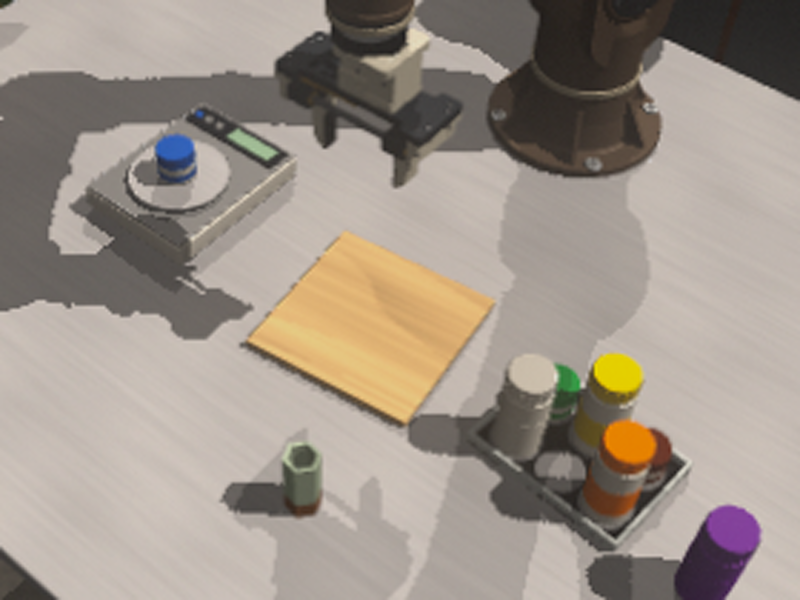

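View pics/f_top.png

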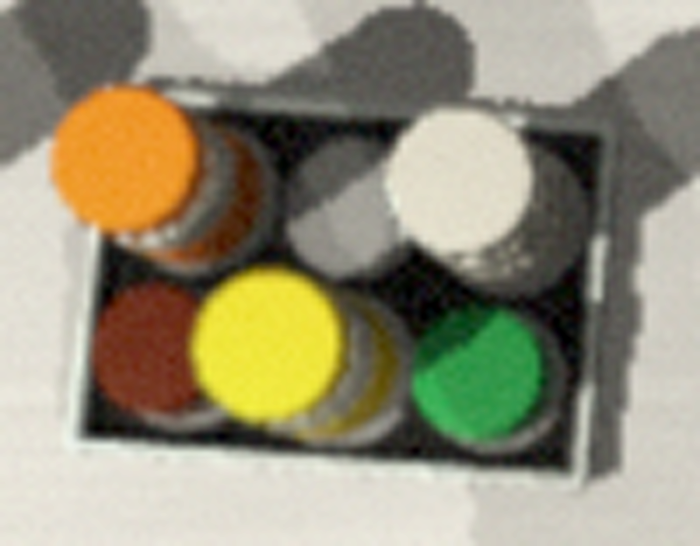

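The lids now sit at orange (125,158), white (460,181) and yellow (267,343). Before the moves they were at (123,156), (460,181) and (269,344), so all are within about 1 mm. The pot is on the pan, the bat is empty, and the bystanders have not moved.

```bash
python3 -c "
from cell import arm
print(arm.sign_off())"
```

```text
the job is handed in; nothing more can be done
None
```

The job is done and handed in at about 52 s: the blue pot stands within about 2 mm of the pan's centre, all three jars are back upright on their own places to within about 1 mm, and the other two pots and the test tile were left alone.

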